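Swing the register bar into line about its pivot post

ROBOT

A 7-joint arm with a two-finger parallel gripper is mounted at the origin on a cart in front of the work surface, level with it; the furniture and walls round the work are solid. World frame = base frame: x ahead of the robot, y to its left, z up, the work surface at z = 0. Lengths are in m, angles in rad, forces in N, time in s.
With the tool pointing down it reaches from about 0.425 to 0.875 m from the base axis. Payload 4.7 kg.
Tool frame: the origin (TCP) lies between the finger pads; the fingertips stand 19 mm ahead of it and the grasp point (between the pads) is the TCP; z points along the fingers, y is the line along which they close (so a half turn about z gives the same grasp; the last joint's range is limited). The gripper opens to 87 mm and grips with 3 to 60 N. Pads are 19 mm wide; open, the fingers measure 117 mm over their backs; the gripper's body (75 mm by 190 mm) begins 51 mm behind the grasp point.
Start: joints at [1.237, 0.321, -0.07, 1.45, 0.023, 1.371, -0.057], TCP at [0.222, -0.611, 0.242] pointing down, gripper open.
Joint ranges: [-2.86, 2.86], [-0.3, 2.09], [-1.38, 1.24], [0.06, 2.45], [-1.56, 4.7], [0.09, 2.05], [-2.69, 2.69]. Speed limits (rad/s): [2.57, 2.57, 3.14, 3.14, 3.14, 3.14, 3.14].

INTERFACE

Orientations are given as a rotation vector (axis times angle).
In Python, from plant import robot gives the robot as it stands.
- The arm moves only by the tool drive_tool, never from a script. Its argument "deltas" is a list of rows, each a list of 6 numbers: the shift along the tool's x, y, z in cm, then the turn, a rotation vector about the tool's x, y, z in degrees. In form: [[x, y, z, ax, ay, az], ...]. A call has 1 to 5 rows; each row shifts and turns the commanded pose from where the row before left it, along the tool's axes as they then stand; what a row does not reach is not made up. A row lasts 1/10 s, in which the tool goes at most 50 mm and 8.59 degrees, less where a joint would pass 70% of its speed; a pose out of reach is approached as far as the arm can. A call with a gripper value outside its range is refused whole. "fingers" is the closure, from -1 (fully open) to 1 (shut), set as the call begins (left out, the last holds). The fingers move at their own pace and stop on an object; "newtons" is the grip in N (left out, the last holds). Time passes only in rows, so rows that do not move let the fingers close. It gives the time, the measured TCP pose, the force, the opening and the grip force at its end, in the units of the state.
- robot.observe(): the state, without advancing time (a new reading comes with each control period).
- robot.read_camera(name): name is "scene" or "top" or "wrist"; returns (picture, depth): 420x560x3 uint8, blue, green, red; 420x560 float32, m along the optical axis (not along the pixel's ray), 0 where there is no reading.
- robot.camera_info(name): a dict with "fx", "fy", "cx", "cy" (pixels), "origin" and "attitude" of the camera in the world; the wrist camera has in their place "mount" (4x4, takes a point from camera to tool coordinates, whose origin is the TCP and whose axes are the flange's). Camera axes: x right, y up, looking along -z (the intrinsics and any distortion apply to the point x, -y, -z); pixel columns grow to the right and rows downward; lengths in m; the calibration is good to about 2 mm. A picture is of the moment at which its call begins: read the wrist's pose just before it. camera_info takes no time and is no camera call.
- robot.job_done(): hands the job in; it is judged then, once.
The state is a dict: "clock": time; "joints": joint angles; "qvel": joint speeds; "effort": joint torques, N m; "tcp_pos": TCP position; "tool_rot": TCP orientation; "wrist_force": force on the tool from outside, world axes, zero at the start; "moment": the same for the moment, N m; "gripper_width": finger opening in m; "grip_force": force on a finger pad.
Only numpy, scipy, OpenCV 4.12 (cv2) and the standard library are available. Lean on these libraries where they do the work, as an engineer would, in place of code of your own. Each camera call takes 0.05 s, during which the arm holds its last target. There are 200 camera calls.

TASK

The blue register bar lies loose and askew on the white board. Push its notched end up against the capped steel post, then, keeping the notch on the post all the way, swing the bar round the post, away from the robot, past the sprung roller until the roller has snapped in behind it and the bar is pressed firmly home against the black rubber stop pad (over 10 N); then let go. How far the adjustable stop is set out is not known, so feel for it, and never push the bar on the post or the stop with over 40 N; leave the red ink jar, the tape roll and the spare knob alone.

Things in the scene. Friction and masses are not known exactly. Their poses are not given: they have to be found in the camera images.
- board: white register board fixed to the table, 305 x 330 x 8 mm, top 8 mm above the table; place and yaw vary. Origin at table level; the plate spans -165 to +140 mm in its x, -190 to +140 mm in its y. Board x points roughly away from the robot, y left, z up. The home line of the bar runs from the post along board -y
- post_mid (a point): axis of the fixed steel post (18 mm diameter; board x +60, y +110 mm), 14 mm above the board's top. Its cap, 28 mm diameter, spans 31.5 to 37 mm above the board's top: the bar slides in under it sideways and cannot be lowered over the post
- bar: loose blue metal bar, about 236 x 30 x 28 mm, 0.25 to 0.5 kg, flat on the board. Origin half-way along, on its underside; y along it to the notched end, z up. +y end: upright 90 degree V notch, mouth 21 mm wide, self-centring on the post; -y end: half round, radius 15 mm. Home: its y along board y within 3 degrees. Start: 0.5 to 0.9 rad clockwise of that from above, notch 25 to 90 mm from the post
- bar_centre (a point): centre of the bar, half-way up (14 mm above its underside), axes as the bar's. Grip across the 30 mm width; a grip 20 to 35 mm from here towards the round end keeps the fingers clear of post and stop when home
- bar_notch (a point): on the bar's centre line, 107.5 mm from bar_centre towards the notch, half-way up: lies on the post's axis when the V is fully seated
- bar_end (a point): centre of the bar's half round end, on the centre line 107.5 mm from bar_centre, half-way up. It swings towards board +x
- post: the steel pivot post; origin on its axis at the board's top, axes as the board's
- stop_block: dark steel guide block, 34 x 70 x 30 mm, fixed at board x +120, y -112 mm (origin under its centre, on the board's top; axes as the board's). It carries an aluminium slide with the rubber stop pad and the sprung roller. The slide is locked, but set up to 8 mm either way along board x from its middle setting, differently each time and NOT measured. All at most 36 mm above the board's top
- pad_nominal (a point): centre of the stop pad's face for the middle setting of the slide (true face: up to 8 mm either way along board x). The pad, 22 x 22 mm, faces board -x and meets the bar's side 185 mm from the post. With the middle setting the bar home lies exactly along board y. The pad is stiff: once met, the force rises quickly, and a tight grip that twists the bar adds to it
- roller_nominal (a point): axis of the upright brass roller (12 mm diameter) for the middle setting; it shifts along board x with the pad. A 5 to 12 N spring lets it retreat along board -y. Over about 30 mm of travel of the round end it resists with up to 6 to 8 N (sideways, at the round end); the crest is passed about 13 mm before the pad is met, then it pushes the bar on to post and pad
- red_jar: small ink jar with red lid, 67 mm diameter, 62 mm high, on the table right of the board, origin under its centre
- tape_roll: roll of tape, 72 mm diameter, 18 mm high, on the table left of the board, origin under its centre
- knob_spare: black star knob, 47 mm across, 27 mm high, lying on the board's near left corner, origin under its centre

How it is judged:
On the way, in this order (a step that is already met when the one before it is completed fails the run):
1. the notch is pushed on to the post (within 3.5 mm, at least 1.5 N) while the bar is still askew by more than 0.3 rad (horizontal distance between bar_notch and post_mid below 0.0035 m and contact force between bar and post above 1.5 N and angle between the y axis of bar and the y axis of board, either way round above 0.3 rad), for 0.1 s.
2. the bar has been swung in and is pressed against the stop pad with at least 10 N (horizontal distance between bar_notch and post_mid below 0.005 m and angle between the y axis of bar and the y axis of board, either way round below 0.065 rad and contact force between bar and stop_pad above 10 N), for 0.1 s.
At the end, for the whole second after the job is handed in: The bar lies flat and at rest on the board, its notch on the post within 4 mm, in line with the board within 0.065 rad, past the roller and resting against the stop pad (contact force above 0.5 N, kept by the sprung roller), let go (horizontal distance between bar_notch and post_mid below 0.004 m and angle between the y axis of bar and the y axis of board, either way round below 0.065 rad and x of bar_end in the frame of board between 0.047 and 0.073 m and contact force between bar and stop_pad above 0.5 N and linear speed of bar below 0.01 m/s and height (world z) of bar below 0.011 m and angle between bar's own z axis and vertical below 0.05 rad); the robot touches nothing.
It fails at once if the bar is pushed against the post with more than 40 N (contact force between bar and post above 40 N).
It fails at once if the bar is pushed against the stop with more than 40 N (contact force between bar and stop_block above 40 N).
It fails at once if the bar is turned to within 0.25 rad of the line with its notch more than 10 mm off the post (angle between the y axis of bar and the y axis of board, either way round below 0.25 rad and not (horizontal distance between bar_notch and post_mid below 0.01 m)).
It fails at once if the red jar, the tape roll or the spare knob is moved more than 15 mm (distance of any of red_jar, tape_roll, knob_spare from where it was at the start of the episode above 0.015 m).
It also fails if it takes over 72 s, if anything falls off the work surface, if the arm or the gripper's body presses on something with over 40 N, if the wrist force passes 120 N, or if a joint passes its speed limit or range.

## Working session

There is one attempt and no reset: what is moved stays moved. The work goes in short steps, Python scripts to look and compute and a tool call to move; the robot and the scene stay as the last step left them, time stands still between calls to the robot, and variables do not carry over. Pictures are saved under pics/ and viewed, at most 10 in all, crops included, and the job is handed in when it is done.

Besides the shell and the picture viewer there is one more tool, called after "Call:" as name(argument=value, ...), one argument or row to a line, values as JSON. drive_tool: Moves the arm, as the interface text tells. Its arguments: {"type":"object","properties":{"deltas":{"type":"array","items":{"type":"array","items":{"type":"number"}}},"fingers":{"type":"number"},"newtons":{"type":"number"}},"required":["deltas"]}

```bash
mkdir -p pics; ls
python3 - <<'E'
from plant import robot
import cv2,numpy as np
np.set_printoptions(precision=4,suppress=True)
s=robot.observe()
for k,v in s.items(): print(k,v)
for n in("top","scene"):
    p,d=robot.read_camera(n); cv2.imwrite(f"pics/{n}.png",p); np.savez(f"pics/{n}.npz",p=p,d=d)
    print(n,robot.camera_info(n))
print(robot.camera_info("wrist"))
E
```

```text
pics
clock 0.0
joints [ 1.2371  0.3218 -0.0701  1.4517  0.0226  1.3708 -0.0569]
qvel [-0.0002  0.0004  0.0006  0.0001  0.001   0.0008  0.0003]
effort [  0.0003 -49.1297  -0.4041 -31.2535  -0.064    0.0439   0.0002]
tcp_pos [ 0.2213 -0.6106  0.2405]
tool_rot [-3.0924 -0.5432  0.0007]
wrist_force [ 0.1978 -1.5677  0.0984]
moment [ 0.0293  0.0228 -0.003 ]
grip_force 0.0
gripper_width 0.08686538650984328
top {'fx': 423.87214015420636, 'fy': 423.87214015420636, 'cx': 275.9374599543257, 'cy': 210.04116271362366, 'origin': array([ 0.5079, -0.0675,  1.0901]), 'attitude': array([ 0.0393, -0.0448, -1.5984])}
scene {'fx': 392.89061799960876, 'fy': 392.89061799960876, 'cx': 285.5107868791673, 'cy': 213.06902208337183, 'origin': array([ 0.0706, -0.5373,  0.521 ]), 'attitude': array([ 0.9164, -0.3997, -0.7378])}
{'fx': 376.62303129425686, 'fy': 376.62303129425686, 'cx': 284.9607715102703, 'cy': 210.16023137962378, 'mount': array([[ 0.0002,  0.9653,  0.2612,  0.0712],
       [ 1.    , -0.0003,  0.0003, -0.0015],
       [ 0.0004,  0.2612, -0.9653, -0.1444],
       [ 0.    ,  0.    ,  0.    ,  1.    ]])}
```

View pics/top.png

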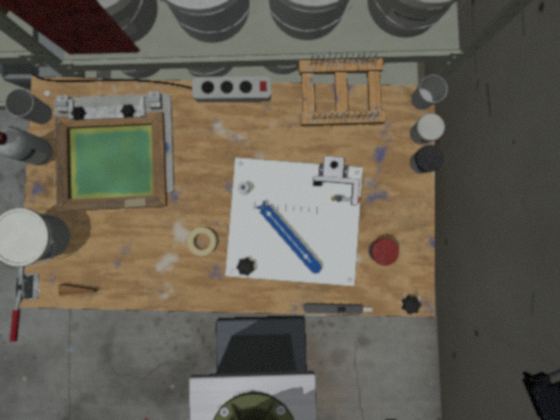

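View pics/scene.png

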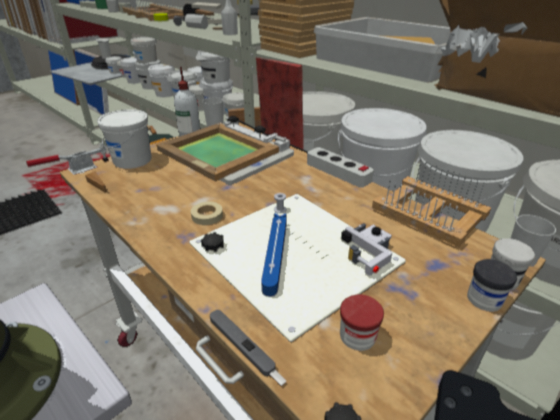

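The top view shows the post cap at (246,187), the bar running from its notch at (265,206) to its round end at (317,268), the stop at (335,175), the knob at (246,266), the jar at (384,250) and the tape at (203,241). The scene view agrees.

```bash
cat > h.py <<'E'
import numpy as np,cv2
from scipy.spatial.transform import Rotation as R
from plant import robot
np.set_printoptions(precision=4,suppress=True)
def pose(name,s=None):
    i=robot.camera_info(name)
    if name!="wrist": return i,R.from_rotvec(i["attitude"]).as_matrix(),np.array(i["origin"])
    T=np.eye(4);T[:3,:3]=R.from_rotvec(s["tool_rot"]).as_matrix();T[:3,3]=s["tcp_pos"];T=T@i["mount"]
    return i,T[:3,:3],T[:3,3]
def rays(P,uv):
    i,A,o=P; uv=np.atleast_2d(uv).astype(float)
    return np.c_[(uv[:,0]-i["cx"])/i["fx"],-(uv[:,1]-i["cy"])/i["fy"],-np.ones(len(uv))]@A.T,o
def atz(P,uv,z):
    d,o=rays(P,uv); return o+d*((z-o[2])/d[:,2])[:,None]
def proj(P,X):
    i,A,o=P; c=(np.atleast_2d(X)-o)@A
    return np.c_[i["cx"]-i["fx"]*c[:,0]/c[:,2], i["cy"]+i["fy"]*c[:,1]/c[:,2]]
def cloud(P,d):
    v,u=np.mgrid[:420,:560]; r,o=rays(P,np.c_[u.ravel(),v.ravel()]); return (o+r*d.reshape(-1,1)).reshape(420,560,3)
def blue(p):
    h=cv2.cvtColor(p,cv2.COLOR_BGR2HSV); return cv2.inRange(h,(100,120,40),(125,255,255))
def rect(pts):
    (c,(w,h),a)=cv2.minAreaRect((pts[:,:2]*1000).astype(np.float32)); return np.array(c)/1000,w,h,a
E
python3 - <<'E'
from h import *
f=np.load("pics/top.npz");p,d=f["p"],f["d"];P=pose("top")
X=cloud(P,d)
h=cv2.cvtColor(p,cv2.COLOR_BGR2HSV)
m=cv2.inRange(h,(0,0,140),(180,50,255)); m[:150]=0;m[295:]=0;m[:,:222]=0;m[:,370:]=0
v,u=np.nonzero(cv2.morphologyEx(m,cv2.MORPH_OPEN,np.ones((3,3))));W=atz(P,np.c_[u,v],.008)
print("board",rect(W)); print("z med board",np.median(X[m>0][:,2]))
b=blue(p);b[:190]=0;b[285:]=0;b[:,:250]=0;b[:,330:]=0
v,u=np.nonzero(b);W=atz(P,np.c_[u,v],.036);print("bar",len(u),rect(W),"z",np.median(X[b>0][:,2]))
c,s=W.mean(0)[:2],np.linalg.svd((W-W.mean(0))[:,:2],full_matrices=False)[2][0];t=(W[:,:2]-c)@s;print(c,s,t.min(),t.max())
for n,q,z in(("post",(246,187),.045),("notch",(265,206),.036),("jar",(384,250),.062),("knob",(246,266),.035),("c1",(236,158),.008),("c2",(363,167),.008),("c3",(355,285),.008),("c4",(226,277),.008),("tape",(203,241),.018)): print(n,atz(P,q,z)[0],X[q[1],q[0]])
q=cv2.resize(p[150:295,220:370],None,fx=4,fy=4,interpolation=cv2.INTER_CUBIC);cv2.imwrite("pics/crop.png",q)
E
```

```text
board (array([ 0.5467, -0.1213]), 337.6958923339844, 327.2617492675781, 84.31745147705078)
z med board 0.007220804410407733
bar 640 (array([ 0.4942, -0.1041]), 215.48455810546875, 24.694988250732422, 39.28312301635742) z 0.035176070864664455
[ 0.4904 -0.1074] [-0.7727 -0.6348] -0.11285704941347195 0.10264153478397584
post [0.6228 0.0005 0.045 ] [0.6229 0.0006 0.0439]
notch [ 0.575 -0.045  0.036] [ 0.575  -0.045   0.0352]
jar [ 0.4587 -0.3304  0.062 ] [ 0.4587 -0.3302  0.0627]
knob [0.4276 0.0059 0.035 ] [0.4277 0.0059 0.0359]
c1 [0.7025 0.0268 0.008 ] [0.7031 0.0271 0.0046]
c2 [ 0.6702 -0.2991  0.008 ] [ 0.6719 -0.3016 -0.0036]
c3 [ 0.3699 -0.267   0.008 ] [ 0.3686 -0.2689 -0.002 ]
c4 [0.3993 0.0592 0.008 ] [0.3986 0.0599 0.0013]
tape [0.4921 0.114  0.018 ] [ 0.4918  0.1175 -0.0026]
```

View pics/crop.png

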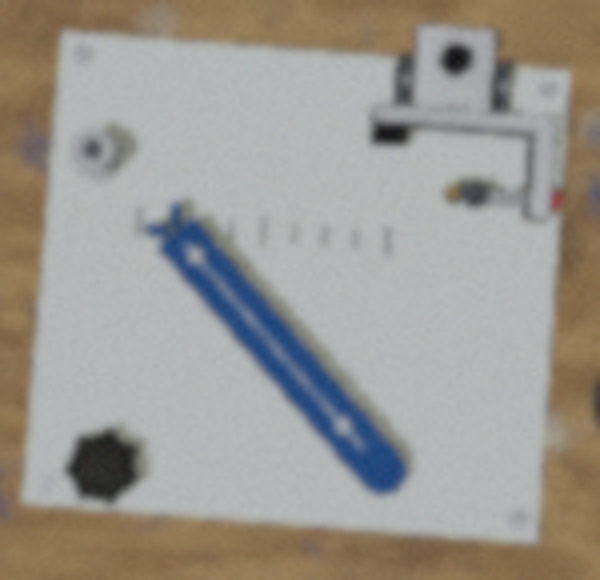

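The crop confirms the layout: the post is at about px (244,187.5), and the bar sits about 45° clockwise of the home line. I'll move over the bar for a closer wrist view.

Call:
drive_tool(
  deltas=[
    [3, -2.6, 0, 0, 0, 0],
    [3, -2.7, 0, 0, 0, 0],
    [3, -2.7, 0, 0, 0, 0],
    [3, -2.7, 0, 0, 0, 0],
    [3, -2.7, 0, 0, 0, 0],
  ],
  fingers=-1,
)

```text
clock: 0.6
tcp_pos: [0.3173, -0.4323, 0.2411]
tool_rot: [-3.094, -0.543, 0.001]
wrist_force: [0.8, -0.3, 0.2]
gripper_width: 0.0869
grip_force: 0.0
```

Call:
drive_tool(
  deltas=[
    [3, -2.7, 0, 0, 0, 0],
    [3, -2.7, 0, 0, 0, 0],
    [3, -2.7, 0, 0, 0, 0],
    [3, -2.7, 0, 0, 0, 0],
    [3, -2.7, 0, 0, 0, 0],
  ],
)

```text
clock: 1.1
tcp_pos: [0.4122, -0.2543, 0.2413]
tool_rot: [3.094, 0.543, -0.0]
wrist_force: [0.7, -0.7, -0.2]
gripper_width: 0.0871
grip_force: 0.0
```

Call:
drive_tool(
  deltas=[
    [3, -2.7, 0, 0, 0, 0],
    [3, -2.7, 0, 0, 0, 0],
    [3, -2.7, 0, 0, 0, 0],
    [2.2, -2.1, 0, 0, 0, 0],
    [0, 0, 0, 0, 0, 0],
  ],
)

```text
clock: 1.6
tcp_pos: [0.4839, -0.1164, 0.2414]
tool_rot: [-3.09, -0.556, -0.002]
wrist_force: [0.1, -0.1, 0.2]
gripper_width: 0.0869
grip_force: 0.0
```

Call:
drive_tool(
  deltas=[
    [0, 0, 0, 0, 0, -6.5],
    [0, 0, 0, 0, 0, -6.5],
    [0, 0, 0, 0, 0, -6.5],
    [0, 0, 0, 0, 0, 0],
    [0, 0, 0, 0, 0, 0],
  ],
)

```text
clock: 2.1
tcp_pos: [0.482, -0.1224, 0.2413]
tool_rot: [-2.959, -1.055, 0.001]
wrist_force: [0.5, 0.6, -0.3]
gripper_width: 0.0869
grip_force: 0.0
```

Run:
```python
from h import *
s=robot.observe(); p,d=robot.read_camera("wrist"); cv2.imwrite("pics/w1.png",p)
np.savez("pics/w1.npz",p=p,d=d,tool_rot=s["tool_rot"],tcp_pos=s["tcp_pos"])
print(s["clock"],s["tcp_pos"],s["tool_rot"],s["joints"],s["wrist_force"])
```

```text
2.1 [ 0.482  -0.1224  0.2413] [-2.9592 -1.0545  0.0008] [ 0.7254  0.0181 -0.5323  1.8035  0.0097  1.3229 -0.6954] [ 0.4913  0.5882 -0.3426]
```

View pics/w1.png

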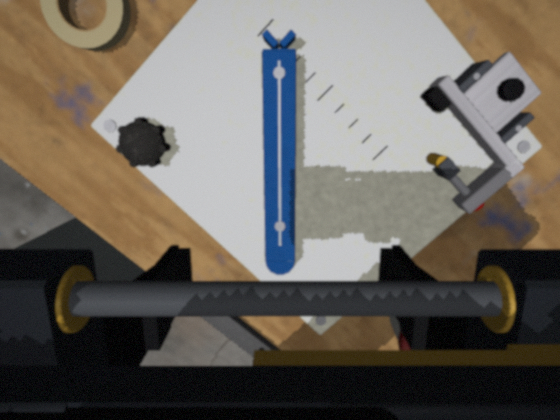

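The wrist view shows the bar upright, with its notch tips at (268–294,33), its round end at (280,274) and its pivot marks on x≈280. The knob is at (143,141), the pad at (436,97) and the roller at (437,160). The post is just out of view at the top.

Run:
```python
from h import *
f=np.load("pics/w1.npz");p=f["p"];P=pose("wrist",f);X=cloud(P,f["d"])
b=blue(p);b[285:]=0;b[:,:240]=0;b[:,320:]=0
v,u=np.nonzero(b);W=X[v,u];W=atz(P,np.c_[u,v],.036)
print("z",np.median(X[v,u][:,2]),rect(W))
for n,q,z in(("tips",(280,32),.036),("end",(280,274),.036),("m1",(279,72),.036),("m2",(280,227),.036),("pad?",(436,97),.03),("roller",(437,160),.036),("cornerL",(93,126),.008),("knob",(143,141),.03)): print(n,atz(P,q,z)[0],X[q[1],q[0]])
print("TCP axis",R.from_rotvec(f["tool_rot"]).as_matrix())
# top: board edges by line fit
g=np.load("pics/top.npz");T=pose("top");h=cv2.cvtColor(g["p"],cv2.COLOR_BGR2HSV)
w=(h[...,1].astype(float))
def edge(a,bb,horizontal):
    pts=[]
    for k in range(a[0],a[1]):
        pr=(w[bb[0]:bb[1],k] if horizontal else w[k,bb[0]:bb[1]])
        pr=cv2.GaussianBlur(pr.reshape(-1,1),(1,5),0).ravel();gr=np.abs(np.gradient(pr));i=gr.argmax()
        o=0 if i in(0,len(gr)-1) else .5*(gr[i-1]-gr[i+1])/(gr[i-1]-2*gr[i]+gr[i+1]+1e-9)
        pts.append((k,bb[0]+i+o) if horizontal else (bb[0]+i+o,k))
    Q=atz(T,np.array(pts),.008)[:,:2].astype(np.float32)
    vx,vy,x0,y0=cv2.fitLine(Q,cv2.DIST_HUBER,0,.002,.01).ravel();return np.array([x0,y0]),np.array([vx,vy])
E={"far":edge((250,310),(152,175),True),"near":edge((245,345),(268,292),True),"left":edge((170,260),(222,242),False),"right":edge((205,275),(350,368),False)}
for k,(c,dv) in E.items(): print(k,c,np.degrees(np.arctan2(dv[1],dv[0]))%180)
```

```text
z 0.03732983587213645 (array([ 0.4955, -0.1021]), 223.82583618164062, 28.13491439819336, 39.01620101928711)
tips [ 0.5824 -0.0329  0.036 ] [ 0.5859 -0.0296  0.0094]
end [ 0.4084 -0.174   0.036 ] [ 0.4089 -0.1736  0.0374]
m1 [ 0.5569 -0.0525  0.036 ] [ 0.5567 -0.0527  0.0396]
m2 [ 0.447  -0.1427  0.036 ] [ 0.4472 -0.1426  0.0368]
pad? [ 0.6305 -0.1755  0.03  ] [ 0.6292 -0.1741  0.0349]
roller [ 0.5899 -0.2145  0.036 ] [ 0.5894 -0.2134  0.0387]
cornerL [0.4045 0.0592 0.008 ] [0.4044 0.0593 0.0079]
knob [0.4299 0.008  0.03  ] [0.4314 0.0069 0.0348]
TCP axis [[ 0.7746  0.6324 -0.0005]
 [ 0.6324 -0.7746 -0.0001]
 [-0.0005 -0.0003 -1.    ]]
far [ 0.6939 -0.0849] 83.99993
near [ 0.3872 -0.0759] 83.84537
left [0.5794 0.0447] 173.97107
right [ 0.4855 -0.2786] 173.7002
```

Call:
drive_tool(
  deltas=[
    [2.8, -0.2, 0, 0, 0, 0],
    [2.8, -0.2, 0, 0, 0, 0],
    [2.8, -0.2, 0, 0, 0, 0],
    [0, 0, 0, 0, 0, 0],
    [0, 0, 0, 0, 0, 0],
  ],
)

```text
clock: 2.65
tcp_pos: [0.5433, -0.0638, 0.2412]
tool_rot: [-2.957, -1.06, 0.002]
wrist_force: [-0.1, -0.4, 0.1]
gripper_width: 0.0871
grip_force: 0.0
```

Run:
```python
from h import *
s=robot.observe(); p,d=robot.read_camera("wrist"); cv2.imwrite("pics/w2.png",p)
np.savez("pics/w2.npz",p=p,d=d,tool_rot=s["tool_rot"],tcp_pos=s["tcp_pos"])
print(s["clock"],s["tcp_pos"],s["tool_rot"],s["qvel"])
```

```text
2.65 [ 0.5433 -0.0638  0.2412] [-2.9572 -1.0596  0.0015] [ 0.0176 -0.0167  0.0248  0.0148  0.0037  0.0025  0.0053]
```

View pics/w2.png

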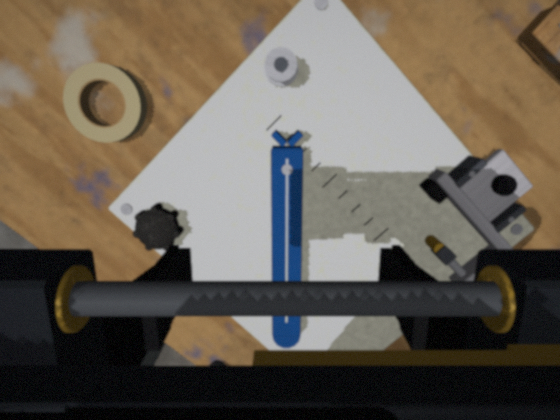

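The second wrist view shows the cap centre at (281,66), the notch tips at row 131 and the bar centred on column 287. The pad is at about (433,185), the roller at (437,243) and the tape at (105,103).

Run:
```python
from h import *
f=np.load("pics/w2.npz");P=pose("wrist",f);X=cloud(P,f["d"]);M=R.from_rotvec(f["tool_rot"]).as_matrix();t=f["tcp_pos"]
for n,q,z in(("cap",(281,66),.045),("tips",(288,131),.036),("side",(287,200),.036),("end",(286,346),.036),("corner",(109,209),.008),("roller",(435,242),.04),("pad",(432,187),.04)):
    w=atz(P,q,z)[0];print(n,w,"tool cm",(w-t)@M*100,X[q[1],q[0]])
```

```text
cap [0.6221 0.0075 0.045 ] tool cm [10.6321 -0.4919 19.6094] [0.6219 0.0073 0.0478]
tips [ 0.5838 -0.0319  0.036 ] tool cm [ 5.1728  0.1213 20.5134] [ 0.5828 -0.033   0.0102]
side [ 0.5334 -0.0723  0.036 ] tool cm [-1.2845  0.0406 20.5187] [ 0.5337 -0.0721  0.0376]
end [ 0.4092 -0.1734  0.036 ] tool cm [-17.2931  -0.0404  20.5318] [ 0.4094 -0.1732  0.0364]
corner [0.4034 0.0599 0.008 ] tool cm [ -2.9313 -18.4278  23.332 ] [0.4039 0.0597 0.0091]
roller [ 0.5932 -0.2096  0.04  ] tool cm [-5.3824 14.4382 20.1127] [ 0.5931 -0.2128  0.0342]
pad [ 0.6299 -0.1684  0.04  ] tool cm [ 0.0684 13.5886 20.1088] [ 0.6303 -0.1701  0.036 ]
```

Call:
drive_tool(
  deltas=[
    [-3.9, 0, 2, 0, 0, 0],
    [-3.9, 0, 3, 0, 0, 0],
    [0, 0, 4, 0, 0, 0],
    [0, 0, 4, 0, 0, 0],
    [0, 0, 3, 0, 0, 0],
  ],
)

```text
clock: 3.2
tcp_pos: [0.481, -0.1154, 0.0797]
tool_rot: [2.959, 1.054, -0.003]
wrist_force: [0.9, -0.1, 0.4]
gripper_width: 0.0872
grip_force: 0.0
```

Call:
drive_tool(
  deltas=[
    [0, 0, 2, 0, 0, 0],
    [0, 0, 1.5, 0, 0, 0],
    [0, 0, 0.8, 0, 0, 0],
    [0, 0, 0, 0, 0, 0],
    [0, 0, 0, 0, 0, 0],
  ],
)

```text
clock: 3.7
tcp_pos: [0.4834, -0.1141, 0.0392]
tool_rot: [2.957, 1.058, 0.001]
wrist_force: [0.5, -0.9, 0.3]
gripper_width: 0.0867
grip_force: 0.0
```

Call:
drive_tool(
  deltas=[
    [0, 0, 0.5, 0, 0, 0],
    [0, 0, 0.3, 0, 0, 0],
    [0, 0, 0, 0, 0, 0],
  ],
)

```text
clock: 4.0
tcp_pos: [0.4831, -0.1135, 0.0304]
tool_rot: [2.957, 1.06, -0.0]
wrist_force: [-0.6, 1.1, -0.8]
gripper_width: 0.0872
grip_force: 0.0
```

Call:
drive_tool(
  deltas=[
    [0, 0, 0, 0, 0, 0],
    [0, 0, 0, 0, 0, 0],
    [0, 0, 0, 0, 0, 0],
    [0, 0, 0, 0, 0, 0],
    [0, 0, 0, 0, 0, 0],
  ],
  fingers=1,
  newtons=20,
)

```text
clock: 4.5
tcp_pos: [0.4832, -0.1135, 0.0306]
tool_rot: [2.957, 1.06, -0.0]
wrist_force: [-0.1, 0.8, -0.4]
gripper_width: 0.0551
grip_force: 0.0
```

Call:
drive_tool(
  deltas=[
    [0, 0, 0, 0, 0, 0],
    [0, 0, 0, 0, 0, 0],
    [0, 0, 0, 0, 0, 0],
    [0, 0, 0, 0, 0, 0],
    [0, 0, 0, 0, 0, 0],
  ],
)

```text
clock: 5.0
tcp_pos: [0.4833, -0.1135, 0.0305]
tool_rot: [2.957, 1.06, 0.0]
wrist_force: [1.2, -0.1, -0.1]
gripper_width: 0.0302
grip_force: 20.0
```

Call:
drive_tool(
  deltas=[
    [1, -0.2, 0, 0, 0, 0],
    [1, -0.2, 0, 0, 0, 0],
    [1, -0.2, 0, 0, 0, 0],
    [0.8, 0, 0, 0, 0, 0],
    [0, 0, 0, 0, 0, 0],
  ],
)

```text
clock: 5.5
tcp_pos: [0.5102, -0.0826, 0.0306]
tool_rot: [-2.955, -1.063, -0.003]
wrist_force: [1.6, 3.1, 1.2]
gripper_width: 0.03
grip_force: 20.0
```

Call:
drive_tool(
  deltas=[
    [0.2, 0, 0, 0, 0, 0],
    [0.2, 0, 0, 0, 0, 0],
    [0.1, 0, 0, 0, 0, 0],
    [0, 0, 0, 0, 0, 0],
  ],
)

```text
clock: 5.9
tcp_pos: [0.5124, -0.082, 0.0306]
tool_rot: [2.957, 1.059, -0.001]
wrist_force: [-2.9, -0.5, 3.4]
gripper_width: 0.0303
grip_force: 20.0
```

Run:
```python
from h import *
s=robot.observe(); p,d=robot.read_camera("wrist"); cv2.imwrite("pics/w3.png",p)
np.savez("pics/w3.npz",p=p,d=d,tool_rot=s["tool_rot"],tcp_pos=s["tcp_pos"])
print(s["clock"],s["tcp_pos"],s["tool_rot"],s["wrist_force"])
```

```text
5.9 [ 0.5124 -0.082   0.0306] [ 2.9574  1.0588 -0.0007] [-2.9128 -0.4741  3.4137]
```

View pics/w3.png

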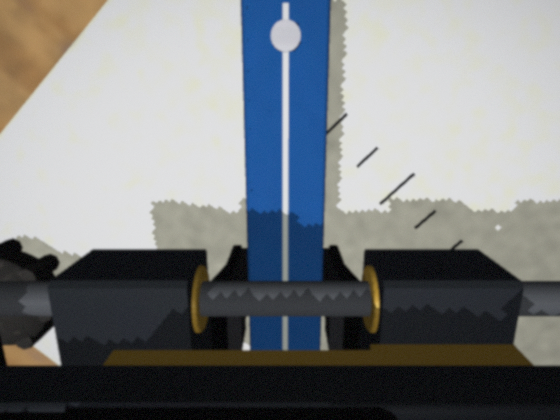

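The bar is held straight in the fingers, with its centre line at column 285 and its mark at (285,36). The post is out of view, so I'll feel for it in small steps.

Call:
drive_tool(
  deltas=[
    [0.15, 0, 0, 0, 0, 0],
    [0.15, 0, 0, 0, 0, 0],
    [0, 0, 0, 0, 0, 0],
    [0, 0, 0, 0, 0, 0],
  ],
)

```text
clock: 6.35
tcp_pos: [0.5154, -0.0796, 0.0305]
tool_rot: [2.957, 1.06, 0.001]
wrist_force: [-0.9, -0.5, 0.9]
gripper_width: 0.0299
grip_force: 20.0
```

Call:
drive_tool(
  deltas=[
    [0.15, 0, 0, 0, 0, 0],
    [0, 0, 0, 0, 0, 0],
    [0, 0, 0, 0, 0, 0],
  ],
)

```text
clock: 6.65
tcp_pos: [0.5163, -0.0786, 0.0306]
tool_rot: [2.957, 1.06, 0.001]
wrist_force: [-0.9, -2.4, 1.6]
gripper_width: 0.0298
grip_force: 20.0
```

Call:
drive_tool(
  deltas=[
    [0.15, 0, 0, 0, 0, 0],
    [0, 0, 0, 0, 0, 0],
    [0, 0, 0, 0, 0, 0],
  ],
)

```text
clock: 6.95
tcp_pos: [0.5174, -0.0776, 0.0306]
tool_rot: [2.957, 1.06, 0.0]
wrist_force: [-2.1, -1.2, 3.1]
gripper_width: 0.0299
grip_force: 20.0
```

Call:
drive_tool(
  deltas=[
    [0.1, 0, 0, 0, 0, 0],
    [0, 0, 0, 0, 0, 0],
    [0, 0, 0, 0, 0, 0],
  ],
)

```text
clock: 7.25
tcp_pos: [0.518, -0.077, 0.0306]
tool_rot: [2.957, 1.06, -0.0]
wrist_force: [-2.5, -1.7, 4.0]
gripper_width: 0.0302
grip_force: 20.0
```

Call:
drive_tool(
  deltas=[
    [0.1, 0, 0, 0, 0, 0],
    [0, 0, 0, 0, 0, 0],
    [0, 0, 0, 0, 0, 0],
  ],
)

```text
clock: 7.55
tcp_pos: [0.5189, -0.0764, 0.0305]
tool_rot: [2.957, 1.06, 0.0]
wrist_force: [-2.6, -2.9, 3.6]
gripper_width: 0.0294
grip_force: 20.0
```

Call:
drive_tool(
  deltas=[
    [0.1, 0, 0, 0, 0, 0],
    [0, 0, 0, 0, 0, 0],
    [0, 0, 0, 0, 0, 0],
  ],
)

```text
clock: 7.85
tcp_pos: [0.5195, -0.0759, 0.0306]
tool_rot: [2.957, 1.059, -0.0]
wrist_force: [-3.0, -2.7, 5.4]
gripper_width: 0.0303
grip_force: 20.0
```

Call:
drive_tool(
  deltas=[
    [0.1, 0, 0, 0, 0, 0],
    [0, 0, 0, 0, 0, 0],
    [0, 0, 0, 0, 0, 0],
  ],
)

```text
clock: 8.15
tcp_pos: [0.5196, -0.0759, 0.0306]
tool_rot: [2.957, 1.059, -0.003]
wrist_force: [-4.9, -3.5, 7.3]
gripper_width: 0.0297
grip_force: 20.0
```

Run:
```python
from h import *
s=robot.observe();print(s["wrist_force"],s["moment"],s["tcp_pos"])
p,d=robot.read_camera("scene"); P=pose("scene"); q=proj(P,[[.6221,.0075,.04]])[0];print(q)
x,y=int(q[0]),int(q[1]);cv2.imwrite("pics/s2.png",cv2.resize(p[y-60:y+80,x-90:x+90],None,fx=4,fy=4,interpolation=cv2.INTER_CUBIC))
```

```text
[-4.9228 -3.5458  7.2795] [-0.7871  0.974  -0.0496] [ 0.5196 -0.0759  0.0306]
[278.394  197.0856]
```

View pics/s2.png

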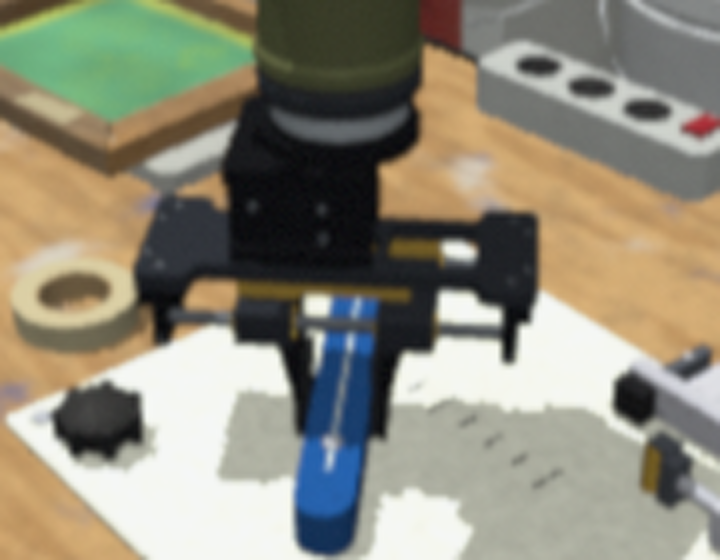

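The bar has stalled and the force is rising, so the notch is on the post at about 132 mm from the TCP. I'll press a little more, then start the swing.

Call:
drive_tool(
  deltas=[
    [0.05, 0, 0, 0, 0, 0],
    [0.05, 0, 0, 0, 0, 0],
    [0, 0, 0, 0, 0, 0],
  ],
)

```text
clock: 8.5
tcp_pos: [0.5199, -0.0758, 0.0305]
tool_rot: [2.957, 1.058, -0.005]
wrist_force: [-5.6, -4.5, 7.8]
gripper_width: 0.0298
grip_force: 20.0
```

Call:
drive_tool(
  deltas=[
    [0.01, 0.35, 0, 0, 0, -1.5],
    [0.02, 0.46, 0, 0, 0, -2],
    [0.02, 0.46, 0, 0, 0, -2],
    [0, 0, 0, 0, 0, 0],
    [0, 0, 0, 0, 0, 0],
  ],
)

```text
clock: 9.0
tcp_pos: [0.5294, -0.0851, 0.0305]
tool_rot: [2.903, 1.199, -0.002]
wrist_force: [-4.2, -4.3, 5.0]
gripper_width: 0.03
grip_force: 20.0
```

```bash
cat >> h.py <<'E'
def rep():
    s=robot.observe();M=R.from_rotvec(s["tool_rot"]).as_matrix();f=s["wrist_force"]@M;m=s["moment"]@M
    e=(np.array([.6221,.0075,.0306])-s["tcp_pos"])@M
    print("t",s["clock"],"yaw",np.degrees(np.arctan2(M[1,0],M[0,0])),"post in tool mm",e*1000,"F tool",f,"M",m,"Tpost",-(f[1]*.132)+m[2], "q",s["joints"])
E
python3 -c "from h import *;rep()"
```

```text
t 9.0 yaw 44.87881692791298 post in tool mm [130.9842  -0.2145  -0.2994] F tool [-6.0596  0.1108 -5.0381] M [-0.0347 -1.259  -0.0251] Tpost -0.039720829625318664 q [ 0.6012  0.3433 -0.5597  1.9326  0.2269  0.9284 -0.857 ]
```

Call:
drive_tool(
  deltas=[
    [0.01, 0.46, 0, 0, 0, -2],
    [0.01, 0.46, 0, 0, 0, -2],
    [0.01, 0.46, 0, 0, 0, -2],
    [0.01, 0.46, 0, 0, 0, -2],
    [0.01, 0.46, 0, 0, 0, -2],
  ],
)

```text
clock: 9.5
tcp_pos: [0.5465, -0.0995, 0.0305]
tool_rot: [-2.788, -1.448, 0.004]
wrist_force: [-5.9, -3.6, 6.9]
gripper_width: 0.0299
grip_force: 20.0
```

```bash
python3 -c "from h import *;rep()"
```

```text
t 9.5 yaw 54.899119128196894 post in tool mm [131.0114   0.29    -0.3529] F tool [-6.3304 -2.7587 -6.8983] M [ 0.5437 -1.3473  0.3638] Tpost 0.7279421272057184 q [ 0.6282  0.3859 -0.5768  1.8841  0.2569  0.9476 -0.6795]
```

Call:
drive_tool(
  deltas=[
    [0.01, 0.46, 0, 0, 0, -2],
    [0.01, 0.46, 0, 0, 0, -2],
    [0.01, 0.46, 0, 0, 0, -2],
    [0.01, 0.46, 0, 0, 0, -2],
    [0, 0, 0, 0, 0, 0],
  ],
)

```text
clock: 10.0
tcp_pos: [0.5632, -0.1097, 0.0305]
tool_rot: [2.679, 1.639, -0.002]
wrist_force: [-4.0, -4.6, 5.3]
gripper_width: 0.03
grip_force: 20.0
```

```bash
python3 -c "from h import *;rep()"
```

```text
t 10.0 yaw 62.89636999625098 post in tool mm [131.1872  -0.9306  -0.3018] F tool [-5.8764 -1.4613 -5.3027] M [ 0.2296 -1.3002 -0.1178] Tpost 0.07506013623111446 q [ 0.6442  0.4237 -0.5915  1.8402  0.2851  0.9633 -0.5442]
```

Call:
drive_tool(
  deltas=[
    [0.01, 0.35, 0, 0, 0, -1.5],
    [0.01, 0.35, 0, 0, 0, -1.5],
    [0.01, 0.35, 0, 0, 0, -1.5],
    [0.01, 0.35, 0, 0, 0, -1.5],
    [0, 0, 0, 0, 0, 0],
  ],
)

```text
clock: 10.5
tcp_pos: [0.5758, -0.1154, 0.0306]
tool_rot: [2.59, 1.776, -0.003]
wrist_force: [-3.7, -5.3, 6.0]
gripper_width: 0.03
grip_force: 20.0
```

```bash
python3 -c "from h import *;rep()"
```

```text
t 10.5 yaw 68.8906795733638 post in tool mm [131.3192  -1.0966  -0.3446] F tool [-6.2806 -1.5588 -6.0341] M [ 0.3993 -1.4088 -0.1613] Tpost 0.044452849444352266 q [ 0.6523  0.4532 -0.6036  1.8056  0.3069  0.978  -0.4465]
```

Call:
drive_tool(
  deltas=[
    [0.01, 0.23, 0, 0, 0, -1],
    [0.01, 0.23, 0, 0, 0, -1],
    [0.01, 0.23, 0, 0, 0, -1],
    [0.01, 0.23, 0, 0, 0, -1],
    [0, 0, 0, 0, 0, 0],
  ],
)

```text
clock: 11.0
tcp_pos: [0.5844, -0.1184, 0.0305]
tool_rot: [2.527, 1.865, -0.004]
wrist_force: [-4.4, -5.8, 5.6]
gripper_width: 0.0297
grip_force: 20.0
```

```bash
python3 -c "from h import *;rep()"
```

```text
t 11.0 yaw 72.86371155382383 post in tool mm [131.4253  -1.0752  -0.431 ] F tool [-6.8673 -2.4652 -5.602 ] M [ 0.5652 -1.3779 -0.0312] Tpost 0.294185723706183 q [ 0.656   0.4729 -0.6119  1.7823  0.3218  0.9884 -0.3832]
```

Call:
drive_tool(
  deltas=[
    [0, 0.23, 0, 0, 0, -1],
    [0, 0.23, 0, 0, 0, -1],
    [0, 0, 0, 0, 0, 0],
    [0, 0, 0, 0, 0, 0],
  ],
)

```text
clock: 11.4
tcp_pos: [0.5889, -0.1198, 0.0305]
tool_rot: [2.494, 1.909, -0.004]
wrist_force: [-4.2, -6.0, 5.7]
gripper_width: 0.0295
grip_force: 20.0
```

```bash
python3 -c "from h import *;rep()"
```

```text
t 11.4 yaw 74.85876095881095 post in tool mm [131.5372  -1.1555  -0.4293] F tool [-6.8758 -2.4811 -5.6658] M [ 0.5688 -1.3906 -0.163 ] Tpost 0.16450281510046771 q [ 0.6577  0.4828 -0.6162  1.7707  0.3294  0.9932 -0.3516]
```

Call:
drive_tool(
  deltas=[
    [0, 0.23, 0, 0, 0, -1],
    [0, 0.23, 0, 0, 0, -1],
    [0, 0, 0, 0, 0, 0],
    [0, 0, 0, 0, 0, 0],
  ],
)

```text
clock: 11.8
tcp_pos: [0.5934, -0.1209, 0.0305]
tool_rot: [2.46, 1.952, -0.004]
wrist_force: [-3.6, -5.7, 4.9]
gripper_width: 0.0296
grip_force: 20.0
```

```bash
python3 -c "from h import *;rep()"
```

```text
t 11.8 yaw 76.86412998480174 post in tool mm [131.5876  -1.1924  -0.4316] F tool [-6.3479 -2.207  -4.84  ] M [ 0.5621 -1.3763 -0.1567] Tpost 0.1345879007361806 q [ 0.659   0.4929 -0.6207  1.7587  0.3369  0.9984 -0.3201]
```

Call:
drive_tool(
  deltas=[
    [0, 0.23, 0, 0, 0, -1],
    [0, 0.12, 0, 0, 0, -0.5],
    [0, 0, 0, 0, 0, 0],
  ],
)

```text
clock: 12.1
tcp_pos: [0.5966, -0.1216, 0.0305]
tool_rot: [2.435, 1.984, -0.004]
wrist_force: [-5.0, -4.5, 4.8]
gripper_width: 0.0298
grip_force: 20.0
```

```bash
python3 -c "from h import *;rep()"
```

```text
t 12.1 yaw 78.3483712168474 post in tool mm [131.6267  -1.0646  -0.4243] F tool [-5.4364 -3.9494 -4.819 ] M [ 0.7466 -1.3548 -0.0475] Tpost 0.4738232558335883 q [ 0.6598  0.5006 -0.6241  1.7496  0.3423  1.0031 -0.2967]
```

Call:
drive_tool(
  deltas=[
    [0, 0.12, 0, 0, 0, -0.5],
    [0, 0.12, 0, 0, 0, -0.5],
    [0, 0, 0, 0, 0, 0],
  ],
)

```text
clock: 12.4
tcp_pos: [0.5971, -0.1215, 0.0305]
tool_rot: [-2.417, -2.003, 0.009]
wrist_force: [-9.7, -4.6, 10.9]
gripper_width: 0.0298
grip_force: 20.1
```

```bash
python3 -c "from h import *;rep()"
```

```text
t 12.4 yaw 79.2843637143006 post in tool mm [131.4482   0.5913  -0.5164] F tool [ -6.3214  -8.7055 -10.8154] M [ 1.841  -1.2059  0.3578] Tpost 1.5069486317220977 q [ 0.6601  0.5052 -0.6265  1.7444  0.3446  1.0096 -0.282 ]
```

The resistance at about 79° matches the roller. The images suggest the slide is set about +6 mm out. I'll keep going gently.

Call:
drive_tool(
  deltas=[
    [0, 0.12, 0, 0, 0, -0.5],
    [0, 0.12, 0, 0, 0, -0.5],
    [0, 0, 0, 0, 0, 0],
  ],
)

```text
clock: 12.7
tcp_pos: [0.5973, -0.1213, 0.0303]
tool_rot: [-2.397, -2.022, 0.014]
wrist_force: [-15.3, -2.3, 14.8]
gripper_width: 0.0302
grip_force: 20.1
```

```bash
python3 -c "from h import *;rep()"
```

```text
t 12.7 yaw 80.29760642438552 post in tool mm [131.1683   2.7543  -0.721 ] F tool [ -4.9184 -14.8226 -14.6083] M [ 3.1709 -1.1896  0.3561] Tpost 2.31271908582206 q [ 0.6604  0.5098 -0.6292  1.7395  0.3473  1.0167 -0.2665]
```

The force is rising without any advance, so I'll look before pushing harder.

Run:
```python
from h import *
a,_=robot.read_camera("scene");b,db=robot.read_camera("top")
cv2.imwrite("pics/scB.png",a);np.savez("pics/topB.npz",p=b,d=db)
P=pose("scene");q=proj(P,[[.61,-.17,.03]])[0].astype(int);T=pose("top");r=proj(T,[[.6,-.15,.03]])[0].astype(int)
print(q,r)
A=cv2.resize(a[q[1]-60:q[1]+60,q[0]-80:q[0]+80],None,fx=5,fy=5,interpolation=cv2.INTER_CUBIC)[:,150:550]
B=cv2.resize(b[r[1]-50:r[1]+50,r[0]-33:r[0]+33],None,fx=6,fy=6,interpolation=cv2.INTER_CUBIC)
c=np.zeros((600,800,3),np.uint8);c[:A.shape[0],:400]=A;c[:B.shape[0],400:400+B.shape[1]]=B;cv2.imwrite("pics/cmb.png",c)
```

```text
[335 235] [306 195]
```

View pics/cmb.png

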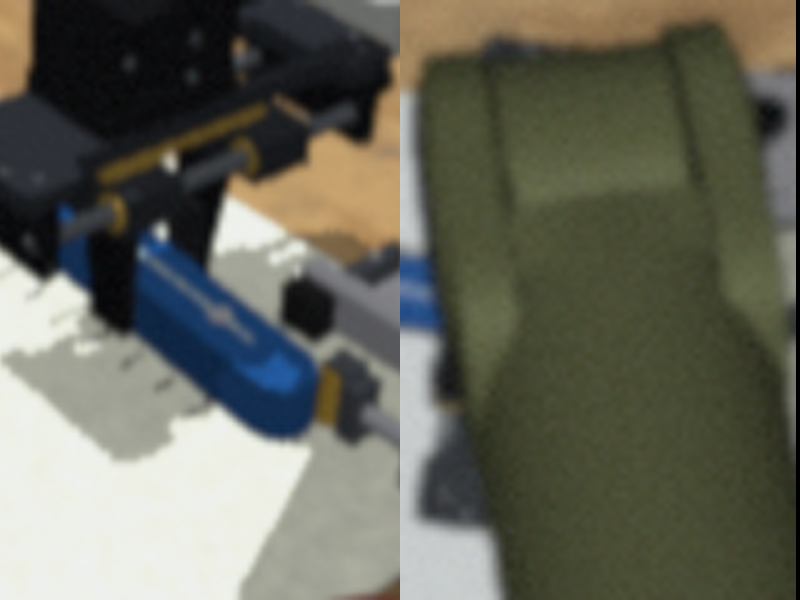

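The scene crop shows the round end just meeting the brass roller, with the pad still about 20 mm away. So this is roller resistance plus about 15 N of down-force from the tool. I'll ease the down-force and push on.

Call:
drive_tool(
  deltas=[
    [0, 0, -0.1, 0, 0, 0],
    [0, 0.12, 0, 0, 0, 0],
    [0, 0, 0, 0, 0, 0],
  ],
)

```text
clock: 13.1
tcp_pos: [0.5977, -0.1214, 0.0303]
tool_rot: [-2.396, -2.021, 0.016]
wrist_force: [-15.5, -3.4, 11.1]
gripper_width: 0.0299
grip_force: 20.0
```

```bash
python3 -c "from h import *;rep()"
```

```text
t 13.1 yaw 80.31000997182868 post in tool mm [131.2042   2.3418  -0.6798] F tool [ -5.9538 -14.8677 -10.8804] M [ 3.0283 -1.1452  0.298 ] Tpost 2.260527506805028 q [ 0.6595  0.5115 -0.6287  1.7371  0.3474  1.0189 -0.266 ]
```

Call:
drive_tool(
  deltas=[
    [0, 0, -0.1, 0, 0, 0],
    [0, 0.12, 0, 0, 0, 0],
    [0, 0, 0, 0, 0, 0],
  ],
)

```text
clock: 13.4
tcp_pos: [0.5983, -0.1215, 0.0304]
tool_rot: [-2.394, -2.021, 0.017]
wrist_force: [-14.8, -2.1, 7.0]
gripper_width: 0.0299
grip_force: 19.8
```

```bash
python3 -c "from h import *;rep()"
```

```text
t 13.4 yaw 80.34440410303785 post in tool mm [131.1998   1.8114  -0.6092] F tool [ -4.5758 -14.2824  -6.7617] M [ 2.8496 -1.1303  0.1353] Tpost 2.0206233197412624 q [ 0.6587  0.5133 -0.6284  1.7344  0.3476  1.0211 -0.2652]
```

Call:
drive_tool(
  deltas=[
    [0, 0.12, -0.05, 0, 0, 0],
    [0, 0, 0, 0, 0, 0],
    [0, 0, 0, 0, 0, 0],
  ],
)

```text
clock: 13.7
tcp_pos: [0.5991, -0.1217, 0.0304]
tool_rot: [-2.393, -2.022, 0.018]
wrist_force: [-13.9, -2.0, 4.9]
gripper_width: 0.03
grip_force: 19.7
```

```bash
python3 -c "from h import *;rep()"
```

```text
t 13.7 yaw 80.37676743418707 post in tool mm [131.2601   1.1105  -0.5764] F tool [ -4.2825 -13.4274  -4.6591] M [ 2.761  -1.1303 -0.1186] Tpost 1.653793267779682 q [ 0.6578  0.5152 -0.628   1.7317  0.3482  1.0229 -0.2648]
```

Call:
drive_tool(
  deltas=[
    [0, 0.12, 0, 0, 0, -0.3],
    [0, 0.12, 0, 0, 0, -0.5],
    [0, 0, 0, 0, 0, 0],
  ],
)

```text
clock: 14.0
tcp_pos: [0.6023, -0.1224, 0.0305]
tool_rot: [-2.38, -2.04, 0.015]
wrist_force: [-11.5, -4.5, 2.4]
gripper_width: 0.0299
grip_force: 19.8
```

```bash
python3 -c "from h import *;rep()"
```

```text
t 14.0 yaw 81.19808707093884 post in tool mm [131.4249  -0.3612  -0.4973] F tool [ -6.1806 -10.7223  -2.2988] M [ 2.1655 -1.0537 -0.1605] Tpost 1.254862288565172 q [ 0.6574  0.5205 -0.6294  1.7247  0.3523  1.024  -0.2522]
```

Call:
drive_tool(
  deltas=[
    [0, 0.12, 0, 0, 0, -0.5],
    [0, 0.12, 0, 0, 0, -0.5],
    [0, 0, 0, 0, 0, 0],
  ],
)

```text
clock: 14.3
tcp_pos: [0.6072, -0.1234, 0.0306]
tool_rot: [-2.364, -2.065, 0.009]
wrist_force: [-3.8, -5.5, -3.1]
gripper_width: 0.0298
grip_force: 20.1
```

```bash
python3 -c "from h import *;rep()"
```

```text
t 14.3 yaw 82.26363546674312 post in tool mm [131.7148  -2.8908  -0.3079] F tool [-5.9064 -3.0123  3.1227] M [ 0.8121 -1.2357 -0.6055] Tpost -0.2078476410087205 q [ 0.6574  0.5266 -0.6314  1.7169  0.3578  1.022  -0.2359]
```

Call:
drive_tool(
  deltas=[
    [0, 0, 0.1, 0, 0, -0.5],
    [0, 0.06, 0, 0, 0, -0.4],
    [0, 0, 0, 0, 0, 0],
  ],
)

```text
clock: 14.6
tcp_pos: [0.61, -0.1237, 0.0306]
tool_rot: [2.349, 2.085, -0.004]
wrist_force: [-1.0, -5.5, -3.1]
gripper_width: 0.03
grip_force: 20.1
```

```bash
python3 -c "from h import *;rep()"
```

```text
t 14.6 yaw 83.1764489422331 post in tool mm [131.6617  -3.5443  -0.3225] F tool [-5.5347 -0.3861  3.1087] M [ 0.0247 -1.2051 -0.5653] Tpost -0.5142942921259004 q [ 0.6585  0.5294 -0.6339  1.714   0.3617  1.0188 -0.2222]
```

Call:
drive_tool(
  deltas=[
    [0, 0.1, 0, 0, 0, -0.3],
    [0, 0, 0, 0, 0, 0],
    [0, 0, 0, 0, 0, 0],
  ],
)

```text
clock: 14.9
tcp_pos: [0.6118, -0.1237, 0.0306]
tool_rot: [2.343, 2.09, -0.002]
wrist_force: [0.6, -5.5, -4.1]
gripper_width: 0.03
grip_force: 20.2
```

```bash
python3 -c "from h import *;rep()"
```

```text
t 14.9 yaw 83.47949589799447 post in tool mm [131.5467  -4.6479  -0.2288] F tool [-5.4129  1.1969  4.1139] M [-0.4148 -1.1374 -0.6148] Tpost -0.772838815464475 q [ 0.6581  0.5317 -0.6345  1.7109  0.3632  1.0184 -0.2177]
```

Call:
drive_tool(
  deltas=[
    [0, 0.08, 0.1, 0, 0, -0.6],
    [0, 0, 0, 0, 0, -0.3],
    [0, 0, 0, 0, 0, 0],
  ],
)

```text
clock: 15.2
tcp_pos: [0.6136, -0.1239, 0.0306]
tool_rot: [2.326, 2.107, 0.0]
wrist_force: [2.3, -4.8, -2.0]
gripper_width: 0.03
grip_force: 20.1
```

```bash
python3 -c "from h import *;rep()"
```

```text
t 15.2 yaw 84.36008494169629 post in tool mm [131.5807  -4.461   -0.2741] F tool [-4.5225  2.7876  2.0516] M [-0.4585 -1.0473 -0.5501] Tpost -0.9180191332567175 q [ 0.6591  0.5346 -0.637   1.708   0.3665  1.0179 -0.2044]
```

Call:
drive_tool(
  deltas=[
    [0, 0.1, 0, 0, 0, -0.2],
    [0, 0, 0, 0, 0, 0],
    [0, 0, 0, 0, 0, 0],
  ],
)

```text
clock: 15.5
tcp_pos: [0.6137, -0.1239, 0.0306]
tool_rot: [2.324, 2.112, -0.002]
wrist_force: [-1.5, -4.9, 0.9]
gripper_width: 0.0301
grip_force: 20.1
```

```bash
python3 -c "from h import *;rep()"
```

```text
t 15.5 yaw 84.53030240843258 post in tool mm [131.5688  -4.1648  -0.3072] F tool [-5.0729 -1.0511 -0.9269] M [ 0.1553 -1.0661 -0.3653] Tpost -0.2265673329669021 q [ 0.6585  0.5362 -0.6372  1.7058  0.3671  1.0208 -0.2018]
```

The pad is met, since the TCP stopped advancing at x=0.6137. Now I'll press up to about 16–18 N.

Call:
drive_tool(
  deltas=[
    [0, 0.1, 0, 0, 0, 0],
    [0, 0.1, 0, 0, 0, 0],
    [0, 0, 0, 0, 0, 0],
    [0, 0, 0, 0, 0, 0],
  ],
)

```text
clock: 15.9
tcp_pos: [0.6138, -0.1239, 0.0305]
tool_rot: [-2.324, -2.112, 0.007]
wrist_force: [-6.6, -5.3, 6.0]
gripper_width: 0.0303
grip_force: 20.1
```

```bash
python3 -c "from h import *;rep()"
```

```text
t 15.9 yaw 84.53180174892582 post in tool mm [131.5638  -4.2674  -0.4112] F tool [-5.9254 -6.0527 -6.0063] M [ 1.177  -1.0999 -0.4137] Tpost 0.38522335434069915 q [ 0.6564  0.5391 -0.6364  1.7017  0.3677  1.0266 -0.2023]
```

Call:
drive_tool(
  deltas=[
    [0, 0.1, 0, 0, 0, 0],
    [0, 0, 0, 0, 0, 0],
    [0, 0, 0, 0, 0, 0],
  ],
)

```text
clock: 16.2
tcp_pos: [0.6138, -0.1239, 0.0305]
tool_rot: [-2.323, -2.111, 0.01]
wrist_force: [-9.3, -4.3, 7.4]
gripper_width: 0.0301
grip_force: 20.1
```

```bash
python3 -c "from h import *;rep()"
```

```text
t 16.2 yaw 84.52830205356017 post in tool mm [131.6014  -4.3096  -0.4592] F tool [-5.2157 -8.8882 -7.2888] M [ 1.794  -1.0829 -0.3856] Tpost 0.7876421085494951 q [ 0.6554  0.5405 -0.636   1.6997  0.3681  1.0296 -0.2026]
```

Call:
drive_tool(
  deltas=[
    [0, 0.1, 0, 0, 0, 0],
    [0, 0.1, 0, 0, 0, 0],
    [0, 0.1, 0, 0, 0, 0],
    [0, 0, 0, 0, 0, 0],
    [0, 0, 0, 0, 0, 0],
  ],
)

```text
clock: 16.7
tcp_pos: [0.614, -0.1239, 0.0304]
tool_rot: [-2.32, -2.108, 0.017]
wrist_force: [-17.1, -4.1, 15.0]
gripper_width: 0.0302
grip_force: 20.1
```

```bash
python3 -c "from h import *;rep()"
```

```text
t 16.7 yaw 84.51939424342021 post in tool mm [131.5899  -4.4587  -0.6427] F tool [ -5.8062 -16.799  -14.7351] M [ 3.5222 -1.0503 -0.332 ] Tpost 1.8855137799077435 q [ 0.6522  0.5449 -0.6347  1.6935  0.3689  1.0383 -0.2034]
```

Call:
drive_tool(
  deltas=[
    [0, 0.1, 0, 0, 0, 0],
    [0, 0.1, 0, 0, 0, 0],
    [0, 0, 0, 0, 0, 0],
    [0, 0, 0, 0, 0, 0],
    [0, 0, 0, 0, 0, 0],
  ],
)

```text
clock: 17.2
tcp_pos: [0.614, -0.124, 0.0303]
tool_rot: [-2.318, -2.106, 0.023]
wrist_force: [-22.7, -3.3, 19.1]
gripper_width: 0.0304
grip_force: 20.0
```

```bash
python3 -c "from h import *;rep()"
```

```text
t 17.2 yaw 84.50349567792155 post in tool mm [131.6511  -4.5524  -0.7924] F tool [ -5.5028 -22.5653 -18.6618] M [ 4.6532 -1.0427 -0.307 ] Tpost 2.6716280065119804 q [ 0.6502  0.5479 -0.6338  1.6894  0.3695  1.044  -0.2039]
```

Call:
drive_tool(
  deltas=[
    [0, -0.15, 0, 0, 0, 0],
    [0, -0.15, 0, 0, 0, 0],
    [0, -0.1, 0, 0, 0, 0],
    [0, -0.1, 0, 0, 0, 0],
    [0, 0, 0, 0, 0, 0],
  ],
)

```text
clock: 17.7
tcp_pos: [0.6138, -0.1239, 0.0303]
tool_rot: [-2.324, -2.111, 0.009]
wrist_force: [-7.5, -3.2, 6.4]
gripper_width: 0.0302
grip_force: 19.9
```

```bash
python3 -c "from h import *;rep()"
```

```text
t 17.7 yaw 84.49921753984063 post in tool mm [131.6256  -4.3327  -0.6382] F tool [-3.8992 -7.2286 -6.3195] M [ 1.8254 -0.9745 -0.289 ] Tpost 0.6651314739686243 q [ 0.6555  0.5407 -0.6358  1.7     0.3679  1.0289 -0.2028]
```

Call:
drive_tool(
  deltas=[
    [0, -0.1, -0.1, 0, 0, 0],
    [0, -0.05, 0, 0, 0, 0],
    [0, 0, 0, 0, 0, 0],
  ],
)

```text
clock: 18.0
tcp_pos: [0.6137, -0.1239, 0.0304]
tool_rot: [-2.325, -2.112, 0.005]
wrist_force: [-1.8, -5.5, -1.6]
gripper_width: 0.0303
grip_force: 19.9
```

Call:
drive_tool(
  deltas=[
    [0, 0, 0, 0, 0, 0],
    [0, 0, 0, 0, 0, 0],
    [0, 0, 0, 0, 0, 0],
    [0, 0, 0, 0, 0, 0],
    [0, 0, 0, 0, 0, 0],
  ],
  fingers=-0.5,
)

```text
clock: 18.5
tcp_pos: [0.6154, -0.1217, 0.0322]
tool_rot: [2.324, 2.113, 0.001]
wrist_force: [-0.1, 0.2, -0.2]
gripper_width: 0.0607
grip_force: 0.0
```

Call:
drive_tool(
  deltas=[
    [0, 0, 0, 0, 0, 0],
    [0, 0, 0, 0, 0, 0],
    [0, 0, 0, 0, 0, 0],
  ],
)

```text
clock: 18.8
tcp_pos: [0.6151, -0.1221, 0.032]
tool_rot: [2.325, 2.113, -0.0]
wrist_force: [0.5, -0.6, -0.5]
gripper_width: 0.0649
grip_force: 0.0
```

```bash
python3 -c "from h import *;rep()"
```

```text
t 18.8 yaw 84.52712398477088 post in tool mm [129.7057  -5.4287   1.4394] F tool [-0.5688  0.5675  0.4554] M [-0.1221 -0.0437 -0.016 ] Tpost -0.09095569742064258 q [ 0.6568  0.5371 -0.6386  1.7016  0.365   1.0247 -0.2024]
```

Released with no contact force. Now I'll rise straight up and check.

Call:
drive_tool(
  deltas=[
    [0, 0, -1, 0, 0, 0],
    [0, 0, -2, 0, 0, 0],
    [0, 0, -3, 0, 0, 0],
    [0, 0, -4, 0, 0, 0],
    [0, 0, -4, 0, 0, 0],
  ],
)

```text
clock: 19.3
tcp_pos: [0.6148, -0.1219, 0.1739]
tool_rot: [-2.325, -2.113, 0.0]
wrist_force: [1.1, -0.3, -0.8]
gripper_width: 0.0651
grip_force: 0.0
```

Call:
drive_tool(
  deltas=[
    [-2, 0, -4, 0, 0, 0],
    [-3, 0, -3, 0, 0, 0],
    [-3, 0, 0, 0, 0, 0],
    [0, 0, 0, 0, 0, 0],
    [0, 0, 0, 0, 0, 0],
  ],
)

```text
clock: 19.8
tcp_pos: [0.6071, -0.2024, 0.2423]
tool_rot: [-2.327, -2.111, -0.0]
wrist_force: [0.9, -0.4, 0.4]
gripper_width: 0.0653
grip_force: 0.0
```

Run:
```python
from h import *
s=robot.observe(); p,d=robot.read_camera("wrist"); q,_=robot.read_camera("scene"); print(s["clock"],s["tcp_pos"])
c=np.zeros((420,800,3),np.uint8);c[:,:480]=p[:,40:520];c[:300,480:]=cv2.resize(q[180:300,240:400],None,fx=2.5,fy=2.5)[:,:320];cv2.imwrite("pics/fin.png",c)
np.savez("pics/w4.npz",p=p,d=d,tool_rot=s["tool_rot"],tcp_pos=s["tcp_pos"])
```

```text
19.8 [ 0.6071 -0.2024  0.2423]
```

View pics/fin.png

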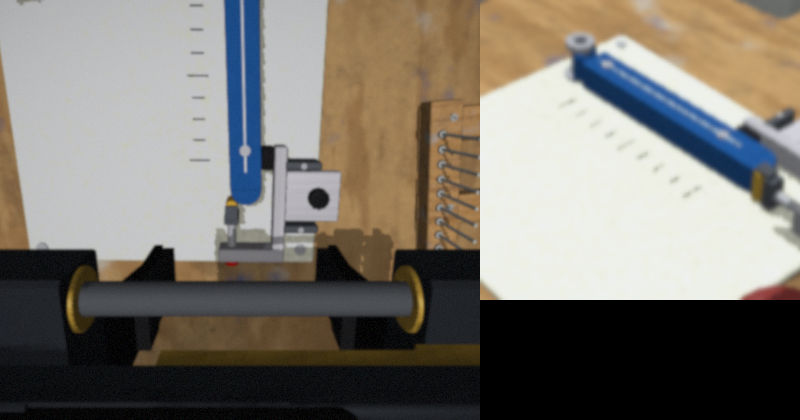

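The bar lies against the pad at about (265,157), the roller is behind the round end at (232,203), and the notch is on the post. I'll hand it in.

```bash
python3 -c "from plant import robot;print(robot.job_done())"
```

```text
the job is handed in; nothing more can be done
None
```

The job is handed in, with no verdict shown: the notch went onto the post, and the bar was swung past the roller, pressed on the pad at roughly 17–19 N (estimated from wrist forces), then released; the last pictures show it seated, with the roller behind it.

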